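# Gauge the widest lid in the bench caliper

### The arm

A 6-joint arm with a two-finger parallel gripper is mounted at the origin on the work surface. World frame = base frame: x ahead of the robot, y to its left, z up, the work surface at z = 0. Lengths are in m, angles in rad, forces in N, time in s.
With the tool pointing down it reaches from about 0.35 to 0.775 m from the base axis. Payload 5.5 kg.
Tool frame: the origin (TCP) lies on the centre line of the jaws, within the pads' length; the fingertips stand 17 mm ahead of it and the grasp point (between the pads) lies 2 mm behind it; z points along the fingers, y is the direction in which the jaws open and shut (so a half turn about z gives the same grasp; the last joint's range is limited). The gripper opens to 85 mm and grips with 20 to 120 N. Pads are 22 mm wide; open, the fingers measure 114 mm over their backs; the gripper's body (76 mm by 85 mm) begins 54 mm behind the grasp point. The pads swing forward as they close: fully open they stand 13 mm farther back than shut.
Start: joints at [-1.252, 0.313, 0.046, 1.304, 0, 1.431], TCP at [0.255, -0.516, 0.224] pointing down, gripper open.
Joint ranges: [-2.76, 2.76], [-0.86, 1.69], [-1.03, 1.26], [-2.2, 2.34], [-1.47, 1.5], [-3.14, 3.14]. Speed limits (rad/s): [2.57, 2.57, 3.14, 3.14, 3.14, 3.14].

### API

Orientations are given as a unit quaternion [w, x, y, z].
In Python, from workcell import env gives the robot as it stands.
- The arm moves only by the tool servo_tool, never from a script. Its argument "increments" is a list of rows, each an object of numbers: "claw": the closure, from 0 (fully open) to 1 (shut); "x", "y", "z": the shift along the world's x, y, z in units of 25 mm (1.0 is 25 mm); "ax", "ay", "az": the turn, a rotation vector about the world's x, y, z in units of 8 degrees (1.0 is 8 degrees). A call has 1 to 5 rows; each row shifts and turns the commanded pose from where the row before left it; what a row does not reach is not made up. A row lasts 1/10 s, in which the tool goes at most 50 mm and 8.59 degrees, less where a joint would pass 70% of its speed; a pose out of reach is approached as far as the arm can. A call is refused whole if a number of a shift passes 1 or a number of a turn 1, either way. A call with a gripper value outside its range is refused whole. The fingers move at their own pace and stop on an object; "newtons" is the grip in N (left out, the last holds). Time passes only in rows, so rows that do not move let the fingers close. It gives the time, the measured TCP pose, the force and the opening at its end, in the units of the state.
- env.get_state(): the state, without advancing time (a new reading comes with each control period).
- env.read_camera(name): name is "scene" or "top" or "wrist"; returns the picture (480x640x3 uint8, red, green, blue); there is no depth.
- env.calibration(name): a dict with "K" (3x3 intrinsics, pixels), "world_to_cam" (4x4, takes a point from world to camera coordinates). Camera axes: x right, y down, z forward; pixel columns grow to the right and rows downward; lengths in m; the calibration is good to about 2 mm. A picture is of the moment at which its call begins: read the wrist's pose just before it. calibration takes no time and is no camera call; for the wrist camera it gives the pose at the moment of the call.
- env.hand_in(): hands the job in, once; it reports no verdict.
The state is a dict: "clock": time; "joint_pos": joint angles; "qvel": joint speeds; "tau": joint torques, N m; "tcp_pos": TCP position; "orientation": TCP orientation; "wrist_force": force on the tool from outside, world axes, zero at the start; "ft_torque": the same for the moment, N m; "finger_gap": finger opening in m.
Only numpy, scipy, OpenCV 4.12 (cv2) and the standard library are available. Lean on these libraries where they do the work, as an engineer would, in place of code of your own. Each camera call takes 0.05 s, during which the arm holds its last target.

### The job

Measure the widest of the three biscuit-fired lids: lift it off the ware board by its knob, lay it flat on the caliper's board between the open jaws and well inside their tips (do not let it drop), then gently slide the moving jaw shut until both jaws bear on the lid's rim. Leave the caliper closed on the lid for reading, and leave the two other lids and the wooden rib where they are.

Things in the scene. Friction and masses are not known exactly. Their poses are not given: they have to be found in the camera images.
- gauge: Bench caliper: long-jaw slide caliper, beam clamped flat on a grey board fixed to the table (220 mm along x, 410 along y, 18 thick). Origin: centre of the board's underside. Beam along y at x = +65 mm; jaws point to -x (robot's side); +y is the way the moving jaw opens. Beam clamps at y = -168 and +166 rise 20 mm above the board. A loose wooden rib lies at about x = -65, y = +150.
- fixed_jaw: Fixed steel jaw. Origin on its flat measuring face, mid-length, level with the board's top: at x = -1, y = -120, z = +18 mm of the gauge; axes as the gauge's; the face looks to +y. The face runs x = -54 (tip) to +46 mm from here, where the beam parts begin. The jaw is 8 mm thick, from 3 to 11 mm above the board's top, 10 mm wide at the tip, 26 mm at the beam.
- moving_jaw: Moving steel jaw, mirror image of the fixed one, solid with the slide. Origin on its flat measuring face (looks to the gauge's -y), mid-length, level with the board's top. Axes as the gauge's.
- slide (a joint): The caliper's reading: clear gap between the two jaw faces in m. 0 = shut, range 0 to 0.18, grows as the slide moves to the gauge's +y. Starts between 0.12 and 0.16. Sliding friction about 2 N; it stays where it is left.
- slide_knob (a point): Finger knob of the slide: ribbed dark steel upright cylinder 22 mm across, 34 mm tall, on the slide frame. Point on its axis, 21 mm above the frame's top, 13 mm below the knob's top, 54 mm above the table. It stands 36 mm to +y of the moving jaw's face and moves with it; frame 40 mm (x) by 72 mm (y), top 33 mm above the table. Push the knob along the gauge's y to move the jaw.
- wide_lid_knob (a point): Widest lid, pale unglazed ceramic: flat disc 90 mm across, 12 mm thick, with an upright round knob at its centre 26 mm across and 34 mm tall; about 0.17 kg. Point on the knob's axis 33 mm above the lid's underside (21 mm above the disc, 13 mm below the knob's top). Own z is up when it lies flat. Starts in any of three places on the ware board.
- mid_lid_knob (a point): A middling lid, the same shape and knob but 68 mm across; the point is at the same height on the knob. To be left alone.
- small_lid_knob (a point): The smallest lid, the same shape and knob but 54 mm across; the point is at the same height on the knob. To be left alone.
- ware_board: Wooden ware board, 360 mm (x) by 130 mm (y), 18 mm thick, fixed on the table, with the three lids in a row along its x about 100 mm apart. Origin at the centre of its underside.
- rib_centre (a point): Centre of a flat wooden rib, 50 x 80 x 6 mm, lying on the free corner of the caliper's board. To be left alone.
Not all that is in view belongs to the job. What is shaped like the part that bears wide_lid_knob but black or purple is not meant.

How it is judged:
On the way:
1. the wide lid lies flat on the caliper's board between the jaws, and both jaws bear on its rim with at least 1 N (contact force between each of moving_jaw, fixed_jaw and wide_lid above 1 N and angle between wide_lid_knob's own z axis and vertical below 0.06 rad and z of wide_lid_knob in the frame of gauge below 0.055 m and x of wide_lid_knob in the frame of gauge above -0.045 m), for 0.2 s.
At the end, for the whole second after the job is handed in: The wide lid lies flat (within 0.06 rad) on the caliper's board between the jaws, its centre at least 10 mm inside the jaw tips; the caliper is left closed on it, reading 90 mm within 1.5 mm, with the lid's centre 45 mm from the fixed jaw within 1.5 mm (value of joint slide between 0.0885 and 0.0915 m and x of wide_lid_knob in the frame of gauge between -0.045 and 0.01 m and y of wide_lid_knob in the frame of fixed_jaw between 0.0435 and 0.0465 m and z of wide_lid_knob in the frame of gauge below 0.055 m and angle between wide_lid_knob's own z axis and vertical below 0.06 rad); the robot touches nothing.
It fails at once if the lid is squeezed hard: more than 30 N between the moving jaw and the lid (contact force between moving_jaw and wide_lid above 30 N).
It fails at once if the lid falls: it is more than 15 mm above the board it came from or goes to with nothing touching it (height (world z) of wide_lid_knob above 0.066 m and contact force between wide_lid and anything else below 0.001 N).
It fails at once if another lid is moved by more than 15 mm (distance of any of mid_lid_knob, small_lid_knob from where it was at the start of the episode above 0.015 m).
It fails at once if the wooden rib is moved by more than 15 mm (distance of rib_centre from where it was at the start of the episode above 0.015 m).
It also fails if it takes over 50 s, if anything falls off the work surface, if the arm or the gripper's body presses on something with over 40 N, if the wrist force passes 120 N, or if a joint passes its speed limit or range.

## Working session

There is one attempt and no reset: what is moved stays moved. The work goes in short steps, Python scripts to look and compute and a tool call to move; the robot and the scene stay as the last step left them, time stands still between calls to the robot, and variables do not carry over. Pictures are saved under pics/ and viewed, and the job is handed in when it is done.

Besides the shell and the picture viewer there is one more tool, called after "Emit:" as name(argument=value, ...) on one line, values as JSON. servo_tool: Moves the arm, as the interface text tells. Its arguments: {"type":"object","properties":{"increments":{"type":"array"},"newtons":{"type":"number"}},"required":["increments"]}

```bash
mkdir -p pics; ls; python3 - <<'E'
from workcell import env
import cv2
s=env.get_state(); print(s['clock'],s['tcp_pos'],s['orientation'],s['finger_gap'])
for n in('scene','top'):
    cv2.imwrite(f'pics/{n}0.png',env.read_camera(n)[:,:,::-1])
    c=env.calibration(n);print(n,c)
E
```

```text
pics
0.0 [ 0.25445436 -0.5150554   0.22280622] [-9.08282923e-04  9.73803306e-01  2.27390159e-01 -1.10691424e-04] 0.08535634311286738
scene {'K': array([[614.94756801,   0.        , 317.60661007],
       [  0.        , 614.94756801, 236.53840475],
       [  0.        ,   0.        ,   1.        ]]), 'world_to_cam': array([[-0.63674845,  0.77105772,  0.00462645,  0.28696198],
       [ 0.4732301 ,  0.39552199, -0.78715667, -0.13768599],
       [-0.60877309, -0.49903141, -0.61673574,  1.69596197],
       [ 0.        ,  0.        ,  0.        ,  1.        ]])}
top {'K': array([[499.43008212,   0.        , 314.00519555],
       [  0.        , 499.43008212, 244.88135202],
       [  0.        ,   0.        ,   1.        ]]), 'world_to_cam': array([[ 0.02304905, -0.99928383, -0.03000931, -0.00476449],
       [-0.99829822, -0.02139721, -0.05424774,  0.44657594],
       [ 0.05356677,  0.0312086 , -0.99807646,  1.0443077 ],
       [ 0.        ,  0.        ,  0.        ,  1.        ]])}
```

View pics/top0.png

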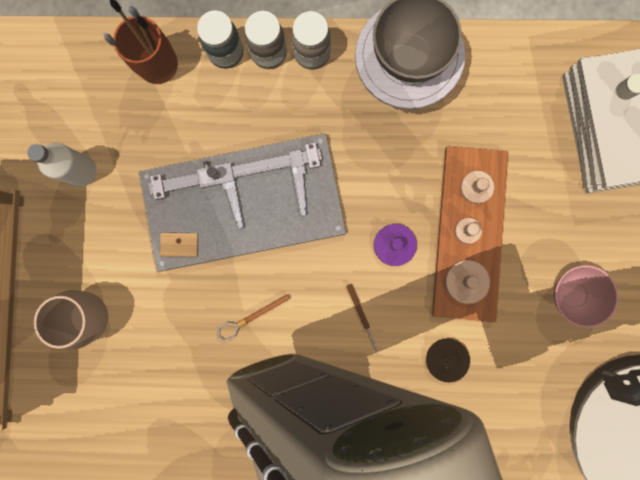

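View pics/scene0.png

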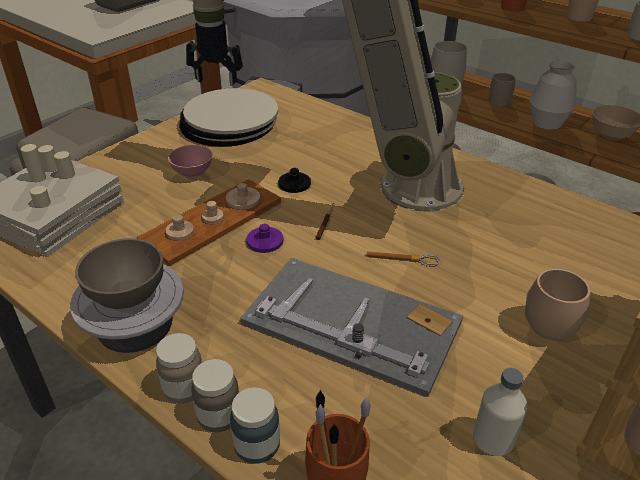

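The top image shows these candidates: pale lids at (468,283), (478,186) and (469,230), a purple decoy at (396,244) and a black decoy at (448,360). The one at (468,283), in shadow, looks widest. I'll check it in a close crop.

```bash
cat > h.py <<'E'
import numpy as np, cv2
from workcell import env
def ray(n,uv,z,c=None):
    c=c or env.calibration(n); K=c['K'];T=np.array(c['world_to_cam']);R=T[:3,:3];o=-R.T@T[:3,3]
    d=R.T@np.linalg.inv(K)@np.array([uv[0],uv[1],1.]); return o+d*(z-o[2])/d[2]
def proj(n,p,c=None):
    c=c or env.calibration(n); q=c['world_to_cam'][:3,:3]@np.array(p)+c['world_to_cam'][:3,3]; q=c['K']@q; return q[:2]/q[2]
E
python3 - <<'E'
import cv2
a=cv2.imread('pics/top0.png')
cv2.imwrite('pics/c1.png',cv2.resize(a[135:335,360:520],None,fx=3,fy=3,interpolation=2))
cv2.imwrite('pics/c2.png',cv2.resize(a[125:280,130:355],None,fx=3.5,fy=3.5,interpolation=2))
E
```

```text
(no output)
```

View pics/c1.png

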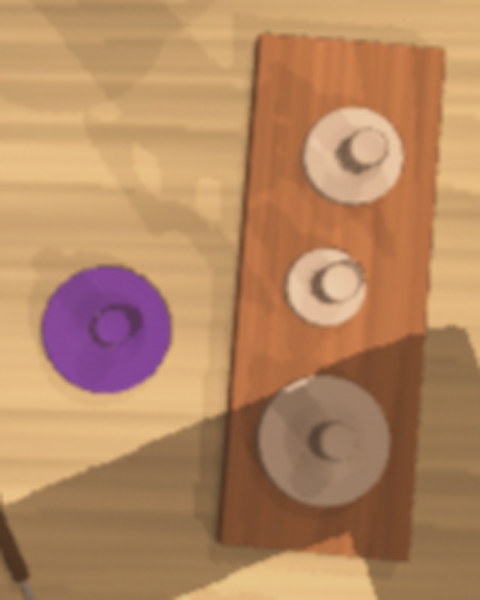

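View pics/c2.png

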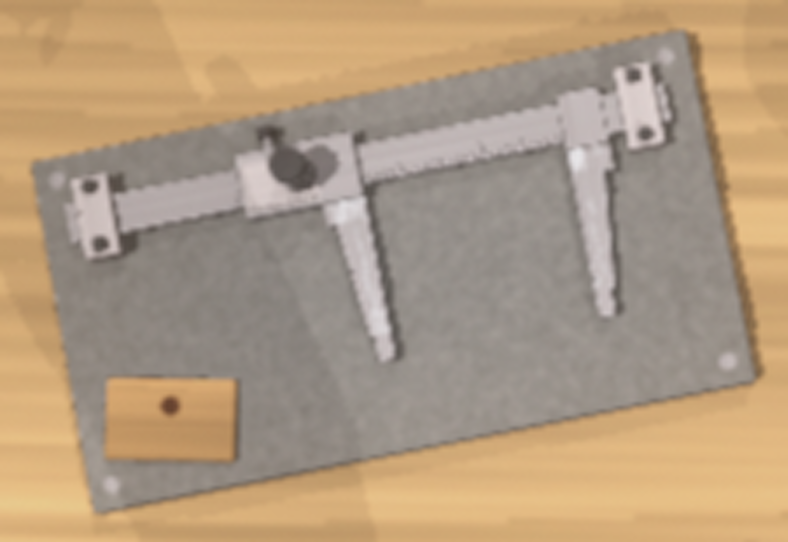

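Crop 1 confirms it. The lid at top pixel (468,282) is about 43 px across, against 33 and 27 px for the other two pale lids. Crop 2 shows the board, jaws, slide knob and rib clearly. Next I'll fit the poses.

```bash
cat >> h.py <<'E'
def fit2(model,world):
    m=np.array(model);w=np.array(world)[:,:2];mc=m.mean(0);wc=w.mean(0)
    H=(m-mc).T@(w-wc);th=np.arctan2(H[0,1]-H[1,0],H[0,0]+H[1,1])
    R=np.array([[np.cos(th),-np.sin(th)],[np.sin(th),np.cos(th)]]);t=wc-R@mc
    return th,R,t,(m@R.T+t-w)
E
python3 - <<'E'
from h import *
np.set_printoptions(precision=4,suppress=True)
f=lambda p,o,s:((p[0]+.5)/s-.5+o[0],(p[1]+.5)/s-.5+o[1])
g=lambda p:f(p,(130,125),3.5); l=lambda p:f(p,(360,135),3)
co=[(33,162),(688,32),(757,382),(97,512)]
W=[ray('top',g(p),.018) for p in co]
th,R,t,r=fit2([(.11,.205),(.11,-.205),(-.11,-.205),(-.11,.205)],W)
print('gauge',th,t);print(r)
inv=lambda p:R.T@(np.array(p)[:2]-t)
for nm,p,z in[('fixtip(face side)',(596,316),.029),('movtip face side',(398,352),.029),('slideknobtop',(292,163),.067),('knob base',(300,185),.033),('rib',(171,420),.024)]:
    w=ray('top',g(p),z);print(nm,w,inv(w))
for nm,p,k in[('wide',(324,441),(336,441)),('mid',(353,156),(368,149)),('small',(327,287),(341,282))]:
    print(nm,ray('top',l(p),.030),ray('top',l(k),.064))
wb=[ray('top',l(p),.018) for p in[(260,34),(444,47),(408,560),(220,542)]]
print(fit2([(.18,.065),(.18,-.065),(-.18,-.065),(-.18,.065)],wb))
# scene cross-check: project gauge corners & wide lid
print([proj('scene',[*(R@np.array(c)+t),.018]) for c in[(.11,.205),(.11,-.205),(-.11,-.205),(-.11,.205)]])
w=ray('top',l((324,441)),.03);print(proj('scene',[w[0],w[1],.064]))
E
```

```text
gauge 0.21547605704781453 [0.5338 0.1605]
[[ 0.0006  0.0006]
 [ 0.0017 -0.0007]
 [-0.0008 -0.0017]
 [-0.0014  0.0018]]
fixtip(face side) [0.5077 0.0355 0.029 ] [-0.0522 -0.1165]
movtip face side [0.4837 0.1536 0.029 ] [-0.0504  0.004 ]
slideknobtop [0.5892 0.2122 0.067 ] [0.0652 0.0387]
knob base [0.5827 0.2151 0.033 ] [0.0595 0.0429]
rib [0.4403 0.2906 0.024 ] [-0.0635  0.1471]
wide [ 0.3768 -0.3125  0.03  ] [ 0.3774 -0.311   0.064 ]
mid [ 0.5736 -0.3311  0.03  ] [ 0.5725 -0.331   0.064 ]
small [ 0.4825 -0.3139  0.03  ] [ 0.483  -0.3137  0.064 ]
(np.float64(-0.06672979625761666), array([[ 0.9978,  0.0667],
       [-0.0667,  0.9978]]), array([ 0.4791, -0.3213]), array([[ 0.002 ,  0.0009],
       [ 0.0006, -0.0009],
       [-0.0011, -0.0006],
       [-0.0015,  0.0006]]))
[array([428.089 , 390.5534]), array([239.6553, 316.512 ]), array([291.3102, 256.1545]), array([462.9886, 314.4074])]
[242.3913 184.7355]
```

Emit:
servo_tool(increments=[{"x":0.5,"y":0.9,"claw":0},{"x":0.55,"y":0.9},{"x":0.55,"y":0.9},{"x":0.55,"y":0.9},{"x":0.55,"y":0.9}], newtons=40)

```text
schema error: expected keys claw, x, y, z, ax, ay, az
```

Emit:
servo_tool(increments=[{"x":0.55,"y":0.9},{"x":0.55,"y":0.9},{"x":0.55,"y":0.9},{"x":0.55,"y":0.9},{"z":-0.5}])

```text
schema error: expected keys claw, x, y, z, ax, ay, az
```

Emit:
servo_tool(increments=[{"z":-0.8},{"z":-0.8},{"z":-0.8},{"z":0},{"z":0}])

```text
schema error: expected keys claw, x, y, z, ax, ay, az
```

```bash
python3 - <<'E'
from h import *
s=env.get_state(); print(s['clock'],s['tcp_pos'],s['orientation'],s['wrist_force'])
c=env.calibration('wrist'); np.savez('w1.npz',K=c['K'],T=c['world_to_cam'])
cv2.imwrite('pics/w1.png',env.read_camera('wrist')[:,:,::-1])
print(proj('wrist',[.377,-.312,.064],c),proj('wrist',[.377,-.312,.03],c))
cv2.imwrite('pics/t1.png',env.read_camera('top')[:,:,::-1])
E
```

```text
0.1 [ 0.25450819 -0.51509134  0.22288669] [-8.20079860e-04  9.73798874e-01  2.27409490e-01 -6.68581628e-05] [ 0.36801541 -0.01122222  0.39460541]
[129.21723961 -77.90628107] [150.49002006 -55.12992269]
```

View pics/w1.png

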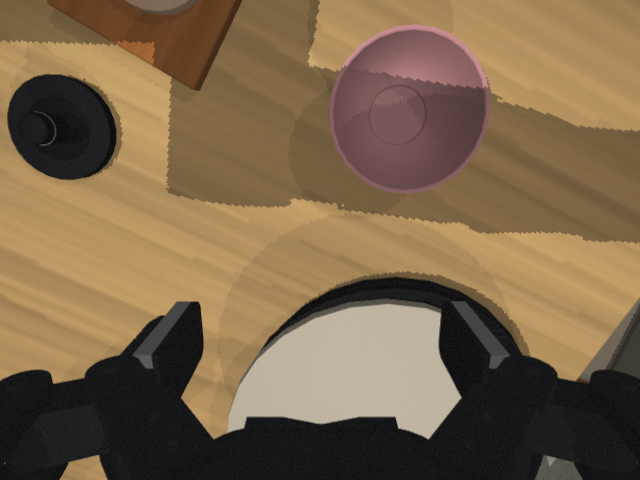

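All seven keys are needed in every row. No move has been made yet.

Emit:
servo_tool(increments=[{"claw":0,"x":0.5,"y":0.9,"z":0,"ax":0,"ay":0,"az":0},{"claw":0,"x":0.55,"y":0.9,"z":0,"ax":0,"ay":0,"az":0},{"claw":0,"x":0.55,"y":0.9,"z":0,"ax":0,"ay":0,"az":0},{"claw":0,"x":0.55,"y":0.9,"z":0,"ax":0,"ay":0,"az":0},{"claw":0,"x":0.55,"y":0.9,"z":0,"ax":0,"ay":0,"az":0}], newtons=40)

```text
clock: 0.7
tcp_pos: [0.3225, -0.4021, 0.2235]
orientation: [-0.0, 0.974, 0.227, -0.0]
wrist_force: [0.5, -0.4, -0.2]
finger_gap: 0.0854
```

Emit:
servo_tool(increments=[{"claw":0,"x":0.55,"y":0.9,"z":0,"ax":0,"ay":0,"az":0},{"claw":0,"x":0.55,"y":0.9,"z":0,"ax":0,"ay":0,"az":0},{"claw":0,"x":0.55,"y":0.9,"z":0,"ax":0,"ay":0,"az":0},{"claw":0,"x":0.55,"y":0.9,"z":0,"ax":0,"ay":0,"az":0},{"claw":0,"x":0,"y":0,"z":-0.5,"ax":0,"ay":0,"az":0}])

```text
clock: 1.2
tcp_pos: [0.3788, -0.3115, 0.2124]
orientation: [0.001, 0.973, 0.229, 0.001]
wrist_force: [0.8, -0.6, -0.2]
finger_gap: 0.0854
```

Emit:
servo_tool(increments=[{"claw":0,"x":0,"y":0,"z":-0.8,"ax":0,"ay":0,"az":0},{"claw":0,"x":0,"y":0,"z":-0.8,"ax":0,"ay":0,"az":0},{"claw":0,"x":0,"y":0,"z":-0.8,"ax":0,"ay":0,"az":0},{"claw":0,"x":0,"y":0,"z":0,"ax":0,"ay":0,"az":0},{"claw":0,"x":0,"y":0,"z":0,"ax":0,"ay":0,"az":0}])

```text
clock: 1.7
tcp_pos: [0.3766, -0.3132, 0.1509]
orientation: [-0.001, 0.974, 0.227, -0.0]
wrist_force: [-0.4, -0.6, -0.3]
finger_gap: 0.0854
```

```bash
python3 - <<'E'
from h import *
s=env.get_state(); print(s['clock'],s['tcp_pos'],s['orientation'],s['wrist_force'])
c=env.calibration('wrist'); np.savez('w1.npz',K=c['K'],T=c['world_to_cam'])
cv2.imwrite('pics/w2.png',env.read_camera('wrist')[:,:,::-1])
print(proj('wrist',[.377,-.312,.064],c),proj('wrist',[.377,-.312,.03],c))
cv2.imwrite('pics/t2.png',env.read_camera('top')[:,:,::-1])
E
```

```text
1.7 [ 0.37659507 -0.31319276  0.15091132] [-5.00830312e-04  9.73869792e-01  2.27106206e-01 -3.85980480e-04] [-0.44144326 -0.56063444 -0.27659922]
[320.47916246 240.68301042] [320.59603618 227.48219667]
```

View pics/w2.png

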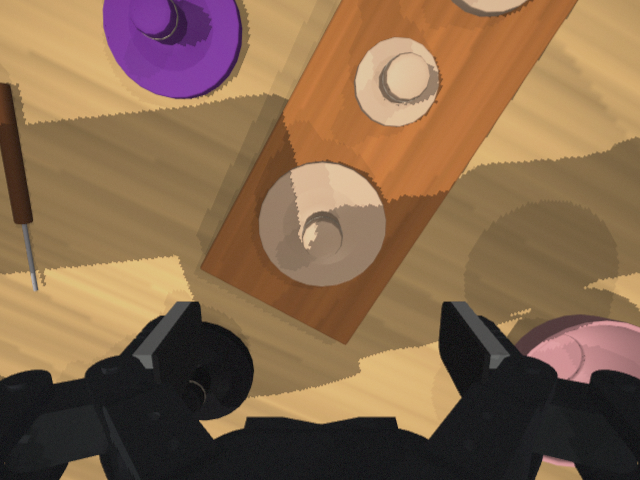

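The wide lid's knob top sits at (323,236) and its disc centre at (322,224), within about 2 mm of where I predicted. The fingers straddle it on line.

```bash
python3 - <<'E'
from h import *
d=np.load('w1.npz');c=dict(K=d['K'],world_to_cam=d['T'])
print(ray('wrist',(323,236),.064,c),ray('wrist',(322,224.5),.03,c))
E
```

```text
[ 0.38039504 -0.31206577  0.064     ] [ 0.37937068 -0.31192948  0.03      ]
```

Emit:
servo_tool(increments=[{"claw":0,"x":0.08,"y":0.04,"z":-0.8,"ax":0,"ay":0,"az":0},{"claw":0,"x":0,"y":0,"z":-0.8,"ax":0,"ay":0,"az":0},{"claw":0,"x":0,"y":0,"z":-0.8,"ax":0,"ay":0,"az":0},{"claw":0,"x":0,"y":0,"z":-0.6,"ax":0,"ay":0,"az":0},{"claw":0,"x":0,"y":0,"z":-0.5,"ax":0,"ay":0,"az":0}])

```text
clock: 2.3
tcp_pos: [0.3796, -0.3127, 0.0639]
orientation: [0.001, 0.974, 0.227, 0.0]
wrist_force: [-0.5, -0.1, -0.0]
finger_gap: 0.0851
```

Emit:
servo_tool(increments=[{"claw":0,"x":0,"y":0,"z":-0.3,"ax":0,"ay":0,"az":0},{"claw":0,"x":0,"y":0,"z":-0.2,"ax":0,"ay":0,"az":0},{"claw":0,"x":0,"y":0,"z":0,"ax":0,"ay":0,"az":0},{"claw":0,"x":0,"y":0,"z":0,"ax":0,"ay":0,"az":0}])

```text
clock: 2.7
tcp_pos: [0.3795, -0.3125, 0.0518]
orientation: [0.001, 0.974, 0.227, 0.0]
wrist_force: [-1.3, -0.2, -0.1]
finger_gap: 0.0849
```

Emit:
servo_tool(increments=[{"claw":0.3,"x":0,"y":0,"z":0,"ax":0,"ay":0,"az":0},{"claw":0.5,"x":0,"y":0,"z":0,"ax":0,"ay":0,"az":0},{"claw":0.65,"x":0,"y":0,"z":0,"ax":0,"ay":0,"az":0},{"claw":0.8,"x":0,"y":0,"z":0,"ax":0,"ay":0,"az":0},{"claw":1,"x":0,"y":0,"z":0,"ax":0,"ay":0,"az":0}])

```text
clock: 3.2
tcp_pos: [0.3793, -0.3123, 0.0517]
orientation: [0.0, 0.974, 0.227, 0.0]
wrist_force: [0.1, 1.0, 4.3]
finger_gap: 0.0233
```

Emit:
servo_tool(increments=[{"claw":1,"x":0,"y":0,"z":0,"ax":0,"ay":0,"az":0},{"claw":1,"x":0,"y":0,"z":0,"ax":0,"ay":0,"az":0},{"claw":1,"x":0,"y":0,"z":0,"ax":0,"ay":0,"az":0},{"claw":1,"x":0,"y":0,"z":0,"ax":0,"ay":0,"az":0},{"claw":1,"x":0,"y":0,"z":0,"ax":0,"ay":0,"az":0}])

```text
clock: 3.7
tcp_pos: [0.3793, -0.3123, 0.0516]
orientation: [0.0, 0.974, 0.227, 0.0]
wrist_force: [-0.7, 0.4, 5.9]
finger_gap: 0.0232
```

Emit:
servo_tool(increments=[{"claw":1,"x":0,"y":0,"z":0.1,"ax":0,"ay":0,"az":0},{"claw":1,"x":0,"y":0,"z":0.15,"ax":0,"ay":0,"az":0},{"claw":1,"x":0,"y":0,"z":0.15,"ax":0,"ay":0,"az":0},{"claw":1,"x":0,"y":0,"z":0,"ax":0,"ay":0,"az":0},{"claw":1,"x":0,"y":0,"z":0,"ax":0,"ay":0,"az":0}])

```text
clock: 4.2
tcp_pos: [0.3792, -0.3121, 0.0612]
orientation: [0.0, 0.974, 0.227, 0.0]
wrist_force: [-1.1, -0.3, -3.0]
finger_gap: 0.0228
```

```bash
python3 - <<'E'
from h import *
s=env.get_state(); print(s['clock'],s['tcp_pos'],s['wrist_force'],s['finger_gap'])
a=env.read_camera('wrist')[:,:,::-1]; b=env.read_camera('scene')[:,:,::-1]
b=cv2.resize(b[80:300,120:340],None,fx=2.18,fy=2.18,interpolation=2)
cv2.imwrite('pics/w3.png',cv2.resize(a,(400,300)));cv2.imwrite('pics/s3.png',b)
E
```

```text
4.2 [ 0.37916116 -0.31212085  0.06123225] [-1.14362007 -0.26182003 -2.98597451] 0.022757837560334362
```

View pics/w3.png

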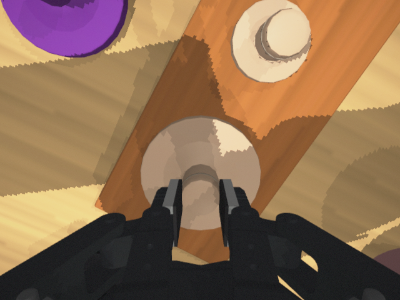

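View pics/s3.png

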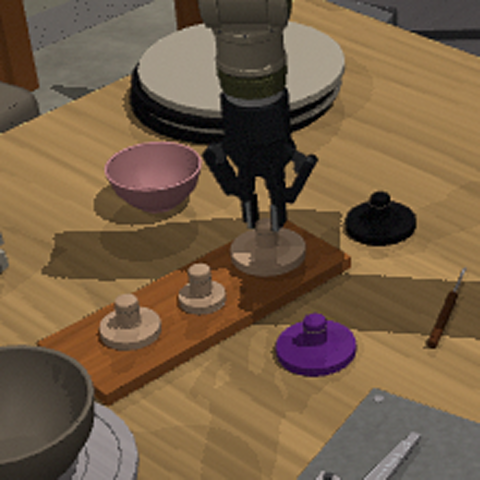

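Emit:
servo_tool(increments=[{"claw":1,"x":0,"y":0,"z":0,"ax":0,"ay":0,"az":0},{"claw":1,"x":0,"y":0,"z":0.3,"ax":0,"ay":0,"az":0},{"claw":1,"x":0,"y":0,"z":0.3,"ax":0,"ay":0,"az":0},{"claw":1,"x":0,"y":0,"z":0,"ax":0,"ay":0,"az":0},{"claw":1,"x":0,"y":0,"z":0,"ax":0,"ay":0,"az":0}], newtons=60)

```text
clock: 4.8
tcp_pos: [0.3795, -0.3125, 0.0768]
orientation: [0.001, 0.974, 0.227, 0.0]
wrist_force: [-0.5, -0.6, -2.1]
finger_gap: 0.0215
```

```bash
python3 - <<'E'
from h import *
s=env.get_state(); print(s['clock'],s['tcp_pos'],s['wrist_force'],s['finger_gap'])
a=env.read_camera('wrist')[:,:,::-1]
c=env.calibration('wrist');p=s['tcp_pos']
cv2.imwrite('pics/w4.png',a)
for dz in(.013,-.021,-.033):print(dz,proj('wrist',[p[0],p[1],p[2]+dz],c))
E
```

```text
4.8 [ 0.37946411 -0.31247675  0.07678964] [-0.49497676 -0.55478185 -2.10775417] 0.021526887343629987
0.013 [323.08863365 314.96441414]
-0.021 [322.66806788 281.639301  ]
-0.033 [322.55332816 272.54746743]
```

View pics/w4.png

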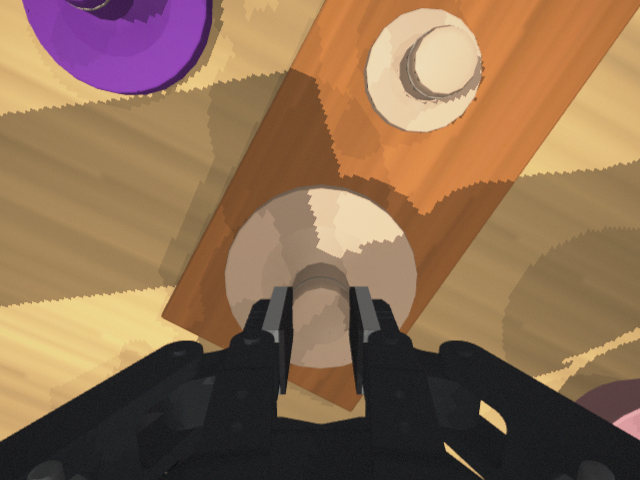

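The disc moved up with the hand: its apparent size stays 190 px, centred at (321,277). So it is held. Next I lift and carry it.

Emit:
servo_tool(increments=[{"claw":1,"x":0,"y":0,"z":0.4,"ax":0,"ay":0,"az":0},{"claw":1,"x":0,"y":0,"z":0.6,"ax":0,"ay":0,"az":0},{"claw":1,"x":0,"y":0,"z":0.6,"ax":0,"ay":0,"az":0},{"claw":1,"x":0.1,"y":0.25,"z":0.4,"ax":0,"ay":0,"az":0},{"claw":1,"x":0.2,"y":0.5,"z":0.2,"ax":0,"ay":0,"az":0}])

```text
clock: 5.35
tcp_pos: [0.3872, -0.2937, 0.1325]
orientation: [0.001, 0.974, 0.227, 0.001]
wrist_force: [-0.4, 0.8, -2.2]
finger_gap: 0.0224
```

Emit:
servo_tool(increments=[{"claw":1,"x":0.25,"y":0.7,"z":0,"ax":0,"ay":0,"az":0},{"claw":1,"x":0.25,"y":0.7,"z":0,"ax":0,"ay":0,"az":0},{"claw":1,"x":0.25,"y":0.7,"z":0,"ax":0,"ay":0,"az":0},{"claw":1,"x":0.25,"y":0.7,"z":0,"ax":0,"ay":0,"az":0},{"claw":1,"x":0.25,"y":0.7,"z":0,"ax":0,"ay":0,"az":0}])

```text
clock: 5.85
tcp_pos: [0.4179, -0.2037, 0.131]
orientation: [-0.0, 0.974, 0.228, -0.0]
wrist_force: [0.9, 0.1, -1.9]
finger_gap: 0.0218
```

Emit:
servo_tool(increments=[{"claw":1,"x":0.27,"y":0.7,"z":0,"ax":0,"ay":0,"az":0},{"claw":1,"x":0.27,"y":0.7,"z":0,"ax":0,"ay":0,"az":0},{"claw":1,"x":0.27,"y":0.7,"z":0,"ax":0,"ay":0,"az":0},{"claw":1,"x":0.27,"y":0.7,"z":0,"ax":0,"ay":0,"az":0},{"claw":1,"x":0.27,"y":0.7,"z":0,"ax":0,"ay":0,"az":0}])

```text
clock: 6.35
tcp_pos: [0.4514, -0.1163, 0.1309]
orientation: [-0.0, 0.974, 0.228, -0.0]
wrist_force: [0.3, 0.3, -2.6]
finger_gap: 0.0219
```

Emit:
servo_tool(increments=[{"claw":1,"x":0.27,"y":0.7,"z":0,"ax":0,"ay":0,"az":0},{"claw":1,"x":0.27,"y":0.7,"z":0,"ax":0,"ay":0,"az":0},{"claw":1,"x":0.27,"y":0.7,"z":0,"ax":0,"ay":0,"az":0},{"claw":1,"x":0.27,"y":0.7,"z":0,"ax":0,"ay":0,"az":0},{"claw":1,"x":0.27,"y":0.7,"z":0,"ax":0,"ay":0,"az":0}])

```text
clock: 6.85
tcp_pos: [0.4849, -0.0288, 0.1309]
orientation: [-0.0, 0.974, 0.228, -0.0]
wrist_force: [-0.4, -0.5, -2.7]
finger_gap: 0.0214
```

Emit:
servo_tool(increments=[{"claw":1,"x":0.27,"y":0.7,"z":0,"ax":0,"ay":0,"az":0},{"claw":1,"x":0.27,"y":0.7,"z":0,"ax":0,"ay":0,"az":0},{"claw":1,"x":0.27,"y":0.7,"z":0,"ax":0,"ay":0,"az":0},{"claw":1,"x":0.27,"y":0.7,"z":0,"ax":0,"ay":0,"az":0},{"claw":1,"x":0.27,"y":0.7,"z":0,"ax":0,"ay":0,"az":0}])

```text
clock: 7.35
tcp_pos: [0.5184, 0.0586, 0.1309]
orientation: [-0.0, 0.974, 0.228, -0.001]
wrist_force: [0.8, -0.7, -2.4]
finger_gap: 0.0218
```

Emit:
servo_tool(increments=[{"claw":1,"x":0.3,"y":0.6,"z":0,"ax":0,"ay":0,"az":0},{"claw":1,"x":0.2,"y":0.5,"z":0,"ax":0,"ay":0,"az":0},{"claw":1,"x":0.1,"y":0.2,"z":0,"ax":0,"ay":0,"az":0},{"claw":1,"x":0,"y":0,"z":0,"ax":0,"ay":0,"az":0},{"claw":1,"x":0,"y":0,"z":0,"ax":0,"ay":0,"az":0}])

```text
clock: 7.85
tcp_pos: [0.5339, 0.0889, 0.1311]
orientation: [0.0, 0.974, 0.227, -0.0]
wrist_force: [-0.8, -0.2, -1.3]
finger_gap: 0.0216
```

```bash
python3 - <<'E'
from h import *
s=env.get_state(); print(s['clock'],s['tcp_pos'],s['wrist_force'],s['finger_gap'])
c=env.calibration('wrist');np.savez('w5.npz',K=c['K'],T=c['world_to_cam'])
cv2.imwrite('pics/w5.png',env.read_camera('wrist')[:,:,::-1])
cv2.imwrite('pics/s5.png',env.read_camera('scene')[:,:,::-1])
E
```

```text
7.85 [0.53385337 0.08888358 0.13107533] [-0.80585759 -0.16149969 -1.32749766] 0.02159852463815121
```

View pics/w5.png

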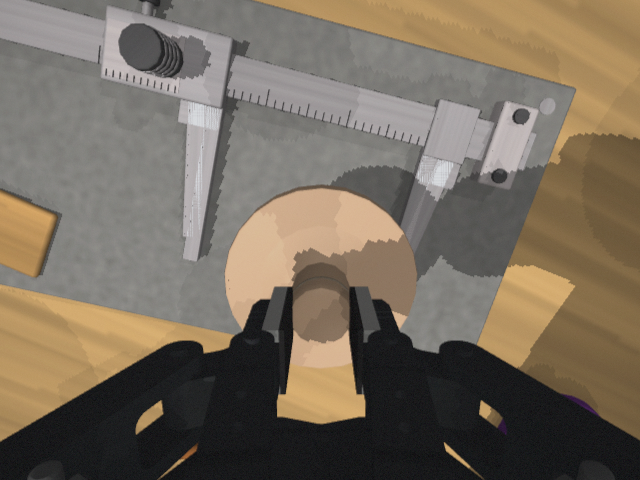

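View pics/s5.png

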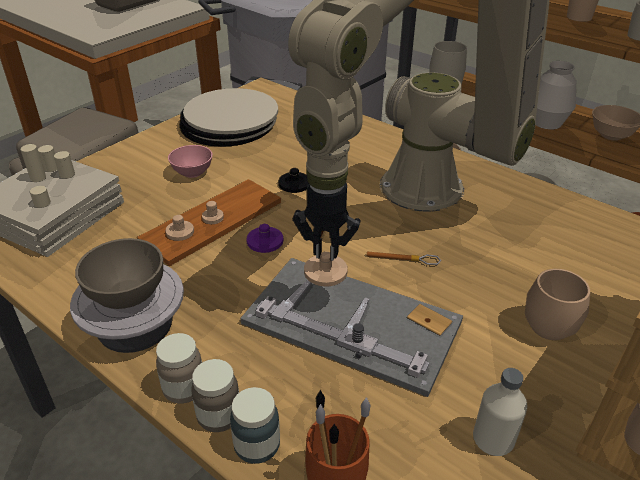

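The lid is held level at (321,277) between the jaws. The moving jaw tip is near (204,258), the fixed jaw face near (410,190), and the slide knob top near (138,47).

```bash
cat >> h.py <<'E'
TH=.2155;G=np.array([.5338,.1605]);RG=np.array([[np.cos(TH),-np.sin(TH)],[np.sin(TH),np.cos(TH)]])
gi=lambda p:RG.T@(np.array(p)[:2]-G)
gw=lambda x,y:RG@np.array([x,y])+G
E
python3 - <<'E'
from h import *
np.set_printoptions(precision=4,suppress=True)
a=cv2.imread('pics/w5.png')
cv2.imwrite('pics/w5c.png',cv2.resize(a[0:280,80:280],None,fx=2.1,fy=2.1,interpolation=2))
cv2.imwrite('pics/w5d.png',cv2.resize(a[60:280,360:600],None,fx=2.5,fy=2.5,interpolation=2))
d=np.load('w5.npz');c=dict(K=d['K'],world_to_cam=d['T'])
for n,uv,z in[('movtip',(204,258),.029),('fix',(405,222),.029),('knob',(138,47),.067),('cornerNE',(575,88),.018),('lid@.11',(321,277),.110)]:
    w=ray('wrist',uv,z,c);print(n,w,gi(w))
print('tcp',gi([.5339,.0889]))
for x,y,z in[(.045,-.12,.029),(-.055,-.12,.029),(.11,-.205,.018)]:print(proj('wrist',[*gw(x,y),z],c))
E
```

```text
movtip [0.4851 0.1526 0.029 ] [-0.0493  0.0027]
fix [0.5662 0.0443 0.029 ] [ 0.0068 -0.1205]
knob [0.5894 0.2178 0.067 ] [0.0666 0.0441]
cornerNE [ 0.6864 -0.0116  0.018 ] [ 0.1123 -0.2007]
lid@.11 [0.5356 0.0903 0.11  ] [-0.0133 -0.069 ]
tcp [-0.0152 -0.07  ]
[422.3315 164.2061]
[377.9194 306.2144]
[579.8338  93.5359]
```

View pics/w5d.png

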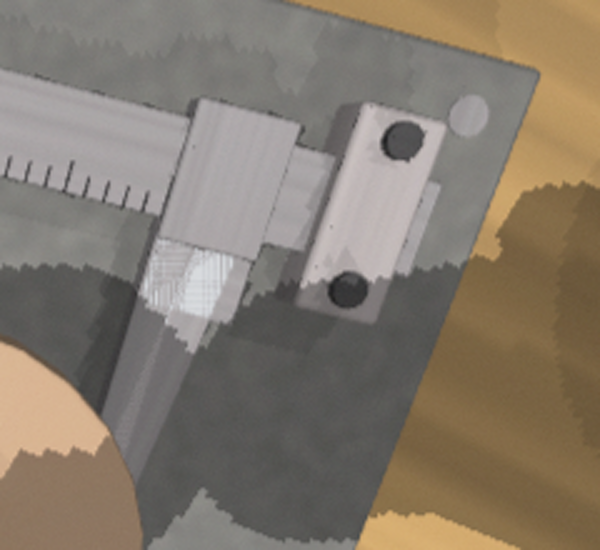

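View pics/w5c.png

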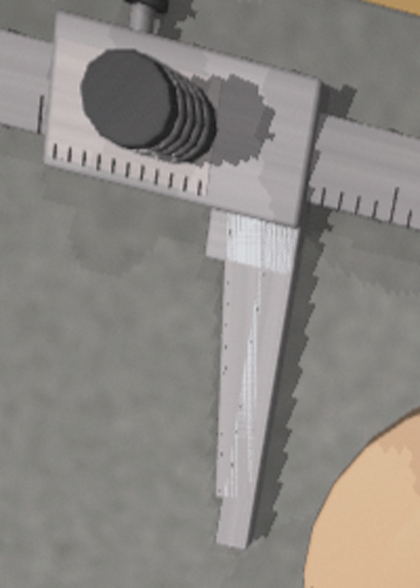

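Emit:
servo_tool(increments=[{"claw":1,"x":0,"y":0.12,"z":-0.6,"ax":0,"ay":0,"az":0},{"claw":1,"x":0,"y":0,"z":-0.8,"ax":0,"ay":0,"az":0},{"claw":1,"x":0,"y":0,"z":-0.7,"ax":0,"ay":0,"az":0},{"claw":1,"x":0,"y":0,"z":-0.4,"ax":0,"ay":0,"az":0},{"claw":1,"x":0,"y":0,"z":-0.3,"ax":0,"ay":0,"az":0}])

```text
clock: 8.45
tcp_pos: [0.5338, 0.0917, 0.0606]
orientation: [0.0, 0.974, 0.227, -0.0]
wrist_force: [-0.2, -0.8, -1.1]
finger_gap: 0.0217
```

Emit:
servo_tool(increments=[{"claw":1,"x":0,"y":0,"z":-0.1,"ax":0,"ay":0,"az":0},{"claw":1,"x":0,"y":0,"z":0,"ax":0,"ay":0,"az":0},{"claw":1,"x":0,"y":0,"z":0,"ax":0,"ay":0,"az":0}])

```text
clock: 8.75
tcp_pos: [0.5347, 0.0921, 0.0594]
orientation: [0.0, 0.974, 0.227, 0.001]
wrist_force: [-0.5, 0.2, -0.9]
finger_gap: 0.0219
```

Emit:
servo_tool(increments=[{"claw":1,"x":0,"y":0,"z":-0.08,"ax":0,"ay":0,"az":0},{"claw":1,"x":0,"y":0,"z":-0.08,"ax":0,"ay":0,"az":0},{"claw":1,"x":0,"y":0,"z":0,"ax":0,"ay":0,"az":0}])

```text
clock: 9.05
tcp_pos: [0.534, 0.0922, 0.0546]
orientation: [0.0, 0.974, 0.227, -0.0]
wrist_force: [-0.4, -0.2, -2.9]
finger_gap: 0.0216
```

Emit:
servo_tool(increments=[{"claw":1,"x":0,"y":0,"z":-0.06,"ax":0,"ay":0,"az":0},{"claw":1,"x":0,"y":0,"z":0,"ax":0,"ay":0,"az":0}])

```text
clock: 9.25
tcp_pos: [0.534, 0.0922, 0.0531]
orientation: [0.0, 0.974, 0.227, -0.0]
wrist_force: [0.5, -0.1, -2.8]
finger_gap: 0.022
```

Emit:
servo_tool(increments=[{"claw":1,"x":0,"y":0,"z":-0.04,"ax":0,"ay":0,"az":0},{"claw":1,"x":0,"y":0,"z":0,"ax":0,"ay":0,"az":0}])

```text
clock: 9.45
tcp_pos: [0.5341, 0.0922, 0.0521]
orientation: [0.0, 0.974, 0.227, -0.0]
wrist_force: [-0.1, 0.4, -2.9]
finger_gap: 0.0217
```

Emit:
servo_tool(increments=[{"claw":1,"x":0,"y":0,"z":-0.03,"ax":0,"ay":0,"az":0},{"claw":1,"x":0,"y":0,"z":0,"ax":0,"ay":0,"az":0}])

```text
clock: 9.65
tcp_pos: [0.5341, 0.0923, 0.0519]
orientation: [0.0, 0.974, 0.227, 0.0]
wrist_force: [-1.5, -0.1, 1.6]
finger_gap: 0.0218
```

Emit:
servo_tool(increments=[{"claw":1,"x":0,"y":0,"z":-0.03,"ax":0,"ay":0,"az":0},{"claw":1,"x":0,"y":0,"z":0,"ax":0,"ay":0,"az":0}])

```text
clock: 9.85
tcp_pos: [0.5342, 0.0922, 0.0518]
orientation: [0.0, 0.974, 0.227, 0.0]
wrist_force: [-4.3, 0.4, 7.7]
finger_gap: 0.0219
```

The lid is seated on the board, with Fz reversing to +7.7 N. I'll release gently.

Emit:
servo_tool(increments=[{"claw":0.65,"x":0,"y":0,"z":0,"ax":0,"ay":0,"az":0},{"claw":0.55,"x":0,"y":0,"z":0,"ax":0,"ay":0,"az":0},{"claw":0.4,"x":0,"y":0,"z":0,"ax":0,"ay":0,"az":0},{"claw":0.3,"x":0,"y":0,"z":0,"ax":0,"ay":0,"az":0},{"claw":0.3,"x":0,"y":0,"z":0,"ax":0,"ay":0,"az":0}], newtons=20)

```text
clock: 10.35
tcp_pos: [0.5342, 0.0921, 0.0506]
orientation: [0.0, 0.974, 0.227, -0.0]
wrist_force: [-0.5, -0.0, -0.5]
finger_gap: 0.0598
```

Emit:
servo_tool(increments=[{"claw":0.3,"x":0,"y":0,"z":0.3,"ax":0,"ay":0,"az":0},{"claw":0.3,"x":0,"y":0,"z":0.6,"ax":0,"ay":0,"az":0},{"claw":0.3,"x":0,"y":0,"z":0.8,"ax":0,"ay":0,"az":0},{"claw":0.3,"x":0,"y":0,"z":0.8,"ax":0,"ay":0,"az":0},{"claw":0.6,"x":0,"y":0,"z":0.4,"ax":0,"ay":0,"az":0}])

```text
clock: 10.85
tcp_pos: [0.5353, 0.0922, 0.1255]
orientation: [0.0, 0.974, 0.227, 0.001]
wrist_force: [0.5, -0.7, -0.5]
finger_gap: 0.0468
```

```bash
python3 - <<'E'
from h import *
s=env.get_state(); print(s['clock'],s['tcp_pos'],s['wrist_force'],s['finger_gap'])
c=env.calibration('wrist');np.savez('w6.npz',K=c['K'],T=c['world_to_cam'])
cv2.imwrite('pics/w6.png',env.read_camera('wrist')[:,:,::-1])
E
```

```text
10.85 [0.53527272 0.09219141 0.12553199] [ 0.51186324 -0.65711555 -0.45090494] 0.046847325575207634
```

View pics/w6.png

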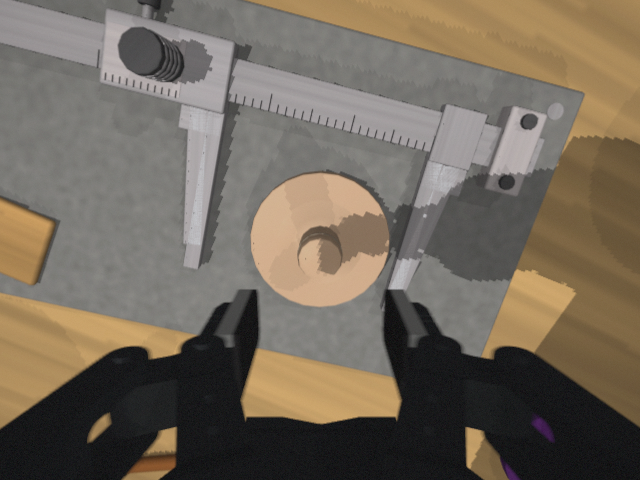

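The lid lies flat between the jaws: disc centre (320,239), with both jaw faces clear of it. Next I'll straddle the slide knob, whose top is near (142,50), with the jaws opening along the beam, and push it with one pad.

```bash
python3 - <<'E'
from h import *
np.set_printoptions(precision=4,suppress=True)
d=np.load('w6.npz');c=dict(K=d['K'],world_to_cam=d['T'])
for n,uv,z in[('movtip',(200,268),.029),('fixtip',(384,306),.029),('knob',(142,50),.067),('NE',(583,94),.018),('lid',(320,239),.030)]:
    w=ray('wrist',uv,z,c);print(n,w,gi(w))
k=ray('wrist',(142,50),.067,c); s=env.get_state();print(s['tcp_pos'],s['joint_pos'])
k=gw(.0655,.0415);print(k,(k-s['tcp_pos'][:2])/.025,'gauge -y dir',-RG[:,1])
E
```

```text
movtip [0.4817 0.155  0.029 ] [-0.0521  0.0058]
fixtip [0.5115 0.0332 0.029 ] [-0.049  -0.1196]
knob [0.5907 0.2166 0.067 ] [0.0676 0.0426]
NE [ 0.6858 -0.0121  0.018 ] [ 0.1116 -0.2012]
lid [0.5347 0.093  0.03  ] [-0.0135 -0.0661]
[0.5359 0.0922 0.1264] [ 0.0229  0.2982 -0.2189  1.0492 -0.0001  2.7056]
[0.5889 0.215 ] [2.1223 4.9124] gauge -y dir [ 0.2138 -0.9769]
```

Emit:
servo_tool(increments=[{"claw":0.4,"x":0.35,"y":0.8,"z":0,"ax":0,"ay":0,"az":0},{"claw":0.4,"x":0.35,"y":0.8,"z":0,"ax":0,"ay":0,"az":0},{"claw":0.4,"x":0.35,"y":0.8,"z":0,"ax":0,"ay":0,"az":0},{"claw":0.4,"x":0.35,"y":0.8,"z":0,"ax":0,"ay":0,"az":0},{"claw":0.4,"x":0.35,"y":0.8,"z":0,"ax":0,"ay":0,"az":0}])

```text
clock: 11.4
tcp_pos: [0.5778, 0.1929, 0.1224]
orientation: [0.0, 0.974, 0.227, -0.001]
wrist_force: [-0.6, -1.5, 0.1]
finger_gap: 0.051
```

Emit:
servo_tool(increments=[{"claw":0.4,"x":0.35,"y":0.8,"z":0,"ax":0,"ay":0,"az":0},{"claw":0.4,"x":0.05,"y":0.15,"z":0,"ax":0,"ay":0,"az":0},{"claw":0.4,"x":0,"y":0,"z":0,"ax":0,"ay":0,"az":0},{"claw":0.4,"x":0,"y":0,"z":0,"ax":0,"ay":0,"az":0}])

```text
clock: 11.8
tcp_pos: [0.5872, 0.2153, 0.1227]
orientation: [0.0, 0.974, 0.227, -0.001]
wrist_force: [0.9, -0.4, 0.0]
finger_gap: 0.0514
```

```bash
python3 - <<'E'
from h import *
s=env.get_state(); print(s['clock'],s['tcp_pos'],s['joint_pos'],s['wrist_force'],s['finger_gap'],gi(s['tcp_pos']))
c=env.calibration('wrist');np.savez('w7.npz',K=c['K'],T=c['world_to_cam'])
cv2.imwrite('pics/w7.png',env.read_camera('wrist')[:,:,::-1])
E
```

```text
11.8 [0.58722664 0.21527434 0.12269605] [ 2.23324241e-01  4.55243913e-01  5.64185309e-03  1.12258145e+00
 -4.10071821e-04  2.90634444e+00] [ 0.90686877 -0.38994852  0.01364512] 0.051418125990118184 [0.06390358 0.04208286]
```

View pics/w7.png

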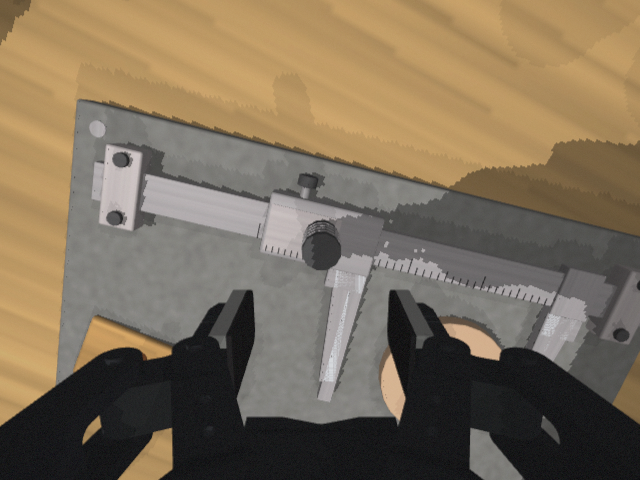

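The slide knob top is at (321,246), centred between the fingers at (240) and (400).

```bash
python3 - <<'E'
from h import *
d=np.load('w7.npz');c=dict(K=d['K'],world_to_cam=d['T'])
for uv,z in[((321,246),.067),((321,228),.040)]:
    w=ray('wrist',uv,z,c);print(w,gi(w), (w[:2]-env.get_state()['tcp_pos'][:2])/.025)
E
```

```text
[0.59305161 0.21863456 0.067     ] [0.07031236 0.04411977] [0.2283595  0.14311212]
[0.59599339 0.22008509 0.04      ] [0.07349626 0.04490768] [0.34603043 0.20113313]
```

Emit:
servo_tool(increments=[{"claw":0.4,"x":0.18,"y":0.1,"z":-0.5,"ax":0,"ay":0,"az":0},{"claw":0.4,"x":0,"y":0,"z":-0.6,"ax":0,"ay":0,"az":0},{"claw":0.4,"x":0,"y":0,"z":-0.6,"ax":0,"ay":0,"az":0},{"claw":0.4,"x":0,"y":0,"z":-0.5,"ax":0,"ay":0,"az":0},{"claw":0.4,"x":0,"y":0,"z":-0.3,"ax":0,"ay":0,"az":0}])

```text
clock: 12.35
tcp_pos: [0.5916, 0.2178, 0.0589]
orientation: [0.0, 0.974, 0.227, -0.001]
wrist_force: [-0.3, -1.5, -0.4]
finger_gap: 0.0512
```

Emit:
servo_tool(increments=[{"claw":0.4,"x":0,"y":0,"z":-0.1,"ax":0,"ay":0,"az":0},{"claw":0.4,"x":0,"y":0,"z":0,"ax":0,"ay":0,"az":0},{"claw":0.4,"x":0,"y":0,"z":0,"ax":0,"ay":0,"az":0}])

```text
clock: 12.65
tcp_pos: [0.593, 0.2185, 0.0589]
orientation: [0.0, 0.974, 0.227, 0.001]
wrist_force: [-0.3, -0.3, 0.0]
finger_gap: 0.0515
```

```bash
python3 - <<'E'
from h import *
s=env.get_state(); print(s['clock'],s['tcp_pos'],s['wrist_force'],s['finger_gap'],gi(s['tcp_pos']))
cv2.imwrite('pics/w8.png',env.read_camera('wrist')[:,:,::-1])
cv2.imwrite('pics/s8.png',cv2.resize(env.read_camera('scene')[200:420,200:500,::-1],None,fx=2.5,fy=2.5,interpolation=2))
E
```

```text
12.65 [0.59295283 0.21853614 0.05887126] [-0.34319534 -0.25321805  0.02578542] 0.051498374729048835 [0.07019481 0.04404475]
```

View pics/w8.png

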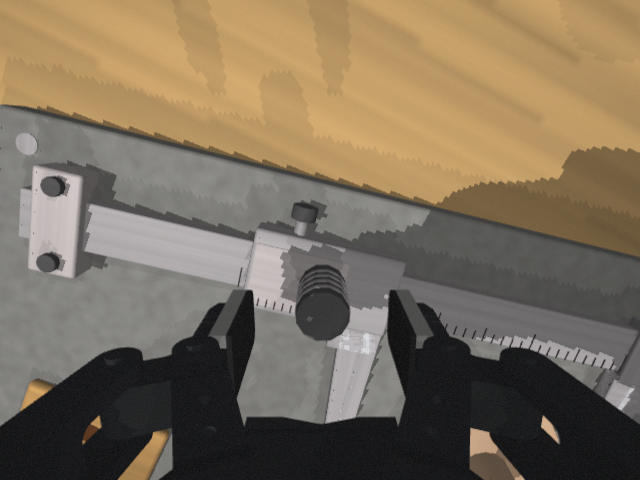

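View pics/s8.png

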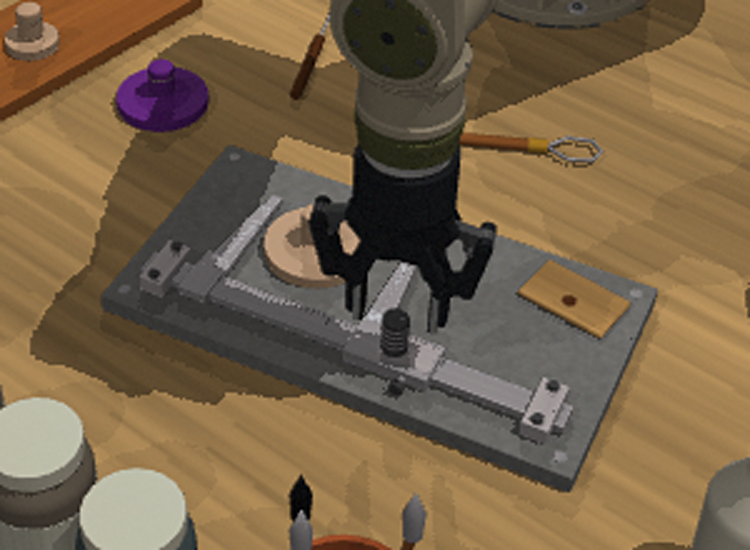

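```bash
python3 - <<'E'
from h import *
f=lambda p:(proj('scene',p)-[200,200])*2.5
t=env.get_state()['tcp_pos']
for z in(.042,.052,.067):print(z,f([t[0],t[1],z]))
ty=np.array([.443,-.897,0])
for sg in(1,-1):print(f(np.array([t[0],t[1],.042])+sg*.026*ty))
c=env.calibration('wrist');print([proj('wrist',[t[0],t[1],z],c) for z in(.067,.04)])
E
```

```text
0.042 [394.10225279 342.8760738 ]
0.052 [394.67888377 334.03866163]
0.067 [395.55508847 320.61000037]
[361.4076932  337.09387054]
[427.04989777 348.70303653]
[array([322.14136349, 308.91111201]), array([321.95247539, 283.15378746])]
```

Emit:
servo_tool(increments=[{"claw":0.4,"x":0,"y":0,"z":-0.13,"ax":0,"ay":0,"az":0},{"claw":0.4,"x":0,"y":0,"z":-0.13,"ax":0,"ay":0,"az":0},{"claw":0.4,"x":0,"y":0,"z":0,"ax":0,"ay":0,"az":0},{"claw":0.4,"x":0.043,"y":-0.195,"z":0,"ax":0,"ay":0,"az":0},{"claw":0.4,"x":0.043,"y":-0.195,"z":0,"ax":0,"ay":0,"az":0}])

```text
clock: 13.25
tcp_pos: [0.5946, 0.2084, 0.0517]
orientation: [0.0, 0.974, 0.228, -0.0]
wrist_force: [-0.1, 0.1, -0.3]
finger_gap: 0.0514
```

Emit:
servo_tool(increments=[{"claw":0.4,"x":0.022,"y":-0.098,"z":0,"ax":0,"ay":0,"az":0},{"claw":0.4,"x":0.022,"y":-0.098,"z":0,"ax":0,"ay":0,"az":0},{"claw":0.4,"x":0.022,"y":-0.098,"z":0,"ax":0,"ay":0,"az":0}])

```text
clock: 13.55
tcp_pos: [0.5963, 0.2014, 0.0518]
orientation: [-0.0, 0.974, 0.227, 0.0]
wrist_force: [0.2, 2.1, -0.7]
finger_gap: 0.051
```

Emit:
servo_tool(increments=[{"claw":0.4,"x":0.022,"y":-0.098,"z":0,"ax":0,"ay":0,"az":0},{"claw":0.4,"x":0.022,"y":-0.098,"z":0,"ax":0,"ay":0,"az":0},{"claw":0.4,"x":0,"y":0,"z":0,"ax":0,"ay":0,"az":0}])

```text
clock: 13.85
tcp_pos: [0.5974, 0.1962, 0.0518]
orientation: [0.0, 0.974, 0.227, 0.0]
wrist_force: [-0.9, 0.9, 0.2]
finger_gap: 0.0513
```

Emit:
servo_tool(increments=[{"claw":0.4,"x":0.022,"y":-0.098,"z":0,"ax":0,"ay":0,"az":0},{"claw":0.4,"x":0.022,"y":-0.098,"z":0,"ax":0,"ay":0,"az":0},{"claw":0.4,"x":0.022,"y":-0.098,"z":0,"ax":0,"ay":0,"az":0},{"claw":0.4,"x":0.022,"y":-0.098,"z":0,"ax":0,"ay":0,"az":0}])

```text
clock: 14.25
tcp_pos: [0.5996, 0.1865, 0.0518]
orientation: [0.0, 0.974, 0.227, 0.0]
wrist_force: [0.2, 2.1, 0.4]
finger_gap: 0.0511
```

```bash
python3 - <<'E'
from h import *
s=env.get_state(); print(s['clock'],s['tcp_pos'],s['wrist_force'],s['finger_gap'],gi(s['tcp_pos']))
cv2.imwrite('pics/w9.png',env.read_camera('wrist')[:,:,::-1])
E
```

```text
14.25 [0.59959944 0.18647227 0.05180968] [0.18455946 2.13159105 0.38763512] 0.051092214884203915 [0.06983128 0.01130124]
```

View pics/w9.png

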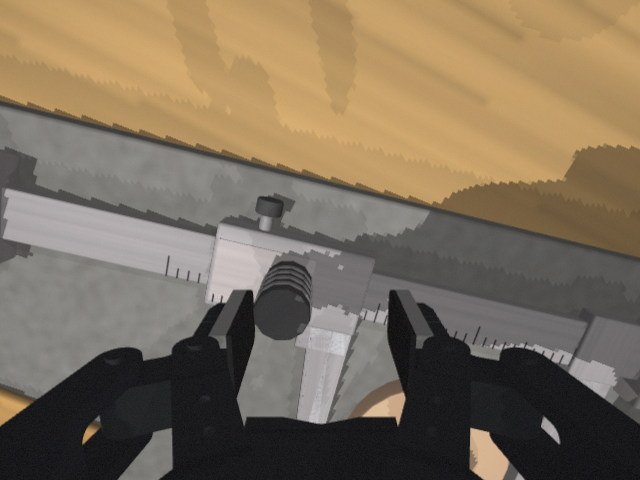

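The left pad bears on the knob at (256,305) and the slide follows at about 2 N. I'll continue slowly.

Emit:
servo_tool(increments=[{"claw":0.4,"x":0.022,"y":-0.098,"z":0,"ax":0,"ay":0,"az":0},{"claw":0.4,"x":0.022,"y":-0.098,"z":0,"ax":0,"ay":0,"az":0},{"claw":0.4,"x":0.022,"y":-0.098,"z":0,"ax":0,"ay":0,"az":0}])

```text
clock: 14.6
tcp_pos: [0.6012, 0.1791, 0.0518]
orientation: [0.0, 0.974, 0.227, 0.0]
wrist_force: [-0.1, 2.6, 1.4]
finger_gap: 0.0517
```

Emit:
servo_tool(increments=[{"claw":0.4,"x":0.011,"y":-0.049,"z":0,"ax":0,"ay":0,"az":0},{"claw":0.4,"x":0.011,"y":-0.049,"z":0,"ax":0,"ay":0,"az":0},{"claw":0.4,"x":0.011,"y":-0.049,"z":0,"ax":0,"ay":0,"az":0}])

```text
clock: 14.9
tcp_pos: [0.602, 0.1755, 0.0518]
orientation: [0.0, 0.974, 0.227, 0.0]
wrist_force: [-0.9, 1.5, 0.8]
finger_gap: 0.0513
```

Emit:
servo_tool(increments=[{"claw":0.4,"x":0.011,"y":-0.049,"z":0,"ax":0,"ay":0,"az":0},{"claw":0.4,"x":0.011,"y":-0.049,"z":0,"ax":0,"ay":0,"az":0},{"claw":0.4,"x":0,"y":0,"z":0,"ax":0,"ay":0,"az":0}])

```text
clock: 15.2
tcp_pos: [0.6025, 0.1732, 0.0517]
orientation: [-0.0, 0.974, 0.227, 0.0]
wrist_force: [-0.7, 3.1, -0.1]
finger_gap: 0.051
```

```bash
python3 - <<'E'
from h import *
s=env.get_state(); print(s['clock'],s['tcp_pos'],s['wrist_force'],s['finger_gap'],gi(s['tcp_pos']))
cv2.imwrite('pics/w10.png',env.read_camera('wrist')[:,:,::-1])
E
```

```text
15.2 [0.60252335 0.17320417 0.05174386] [-0.72889449  3.09004111 -0.11114161] 0.05095281796056361 [ 0.06985036 -0.0022852 ]
```

View pics/w10.png

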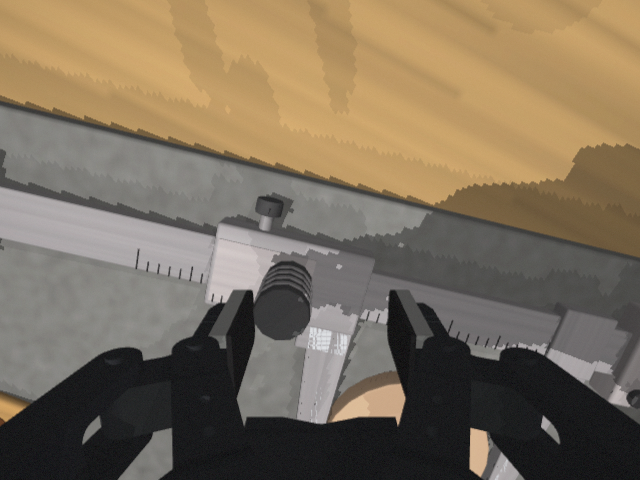

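Emit:
servo_tool(increments=[{"claw":0.4,"x":0.011,"y":-0.049,"z":0,"ax":0,"ay":0,"az":0},{"claw":0.4,"x":0.011,"y":-0.049,"z":0,"ax":0,"ay":0,"az":0},{"claw":0.4,"x":0,"y":0,"z":0,"ax":0,"ay":0,"az":0}])

```text
clock: 15.55
tcp_pos: [0.6031, 0.1705, 0.0517]
orientation: [0.0, 0.974, 0.227, 0.0]
wrist_force: [-1.3, 2.2, 0.7]
finger_gap: 0.0514
```

Emit:
servo_tool(increments=[{"claw":0.4,"x":0.009,"y":-0.04,"z":0,"ax":0,"ay":0,"az":0},{"claw":0.4,"x":0.009,"y":-0.04,"z":0,"ax":0,"ay":0,"az":0},{"claw":0.4,"x":0,"y":0,"z":0,"ax":0,"ay":0,"az":0}])

```text
clock: 15.85
tcp_pos: [0.6036, 0.1686, 0.0517]
orientation: [0.0, 0.974, 0.227, 0.0]
wrist_force: [-0.1, 3.5, 0.9]
finger_gap: 0.0512
```

Emit:
servo_tool(increments=[{"claw":0.4,"x":0.006,"y":-0.025,"z":0,"ax":0,"ay":0,"az":0},{"claw":0.4,"x":0,"y":0,"z":0,"ax":0,"ay":0,"az":0}])

```text
clock: 16.05
tcp_pos: [0.6036, 0.1685, 0.0517]
orientation: [-0.0, 0.974, 0.228, 0.0]
wrist_force: [-0.9, 5.4, 1.0]
finger_gap: 0.0512
```

Emit:
servo_tool(increments=[{"claw":0.4,"x":0.006,"y":-0.025,"z":0,"ax":0,"ay":0,"az":0},{"claw":0.4,"x":0,"y":0,"z":0,"ax":0,"ay":0,"az":0}])

```text
clock: 16.25
tcp_pos: [0.6037, 0.1684, 0.0517]
orientation: [-0.001, 0.974, 0.228, 0.0]
wrist_force: [-1.2, 5.6, 1.2]
finger_gap: 0.0508
```

Emit:
servo_tool(increments=[{"claw":0.4,"x":0.006,"y":-0.025,"z":0,"ax":0,"ay":0,"az":0},{"claw":0.4,"x":0,"y":0,"z":0,"ax":0,"ay":0,"az":0}])

```text
clock: 16.45
tcp_pos: [0.6037, 0.1683, 0.0517]
orientation: [-0.001, 0.974, 0.228, 0.0]
wrist_force: [-0.9, 8.3, 0.9]
finger_gap: 0.0512
```

Emit:
servo_tool(increments=[{"claw":0.4,"x":0.006,"y":-0.025,"z":0,"ax":0,"ay":0,"az":0},{"claw":0.4,"x":0,"y":0,"z":0,"ax":0,"ay":0,"az":0}])

```text
clock: 16.65
tcp_pos: [0.6037, 0.1682, 0.0517]
orientation: [-0.002, 0.974, 0.228, 0.0]
wrist_force: [-1.3, 9.7, 0.5]
finger_gap: 0.0512
```

```bash
python3 - <<'E'
from h import *
s=env.get_state(); print(s['clock'],s['tcp_pos'],s['wrist_force'],s['finger_gap'],gi(s['tcp_pos']))
cv2.imwrite('pics/w11.png',env.read_camera('wrist')[:,:,::-1])
E
```

```text
16.65 [0.60371929 0.16819921 0.05172429] [-1.27615486  9.71268466  0.466779  ] 0.05122499873396836 [ 0.06994839 -0.00743012]
```

View pics/w11.png

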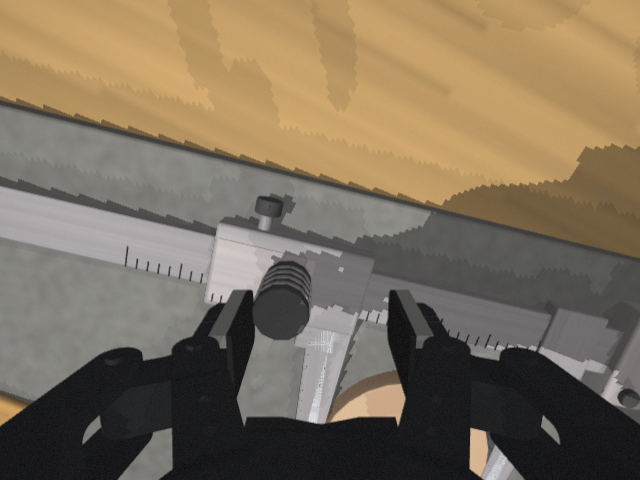

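The tool has stopped advancing and the force has climbed to 9.7 N. About 2 N of that is slide friction, so both jaws bear on the lid. I'll hold briefly, back off along +y and lift.

Emit:
servo_tool(increments=[{"claw":0.4,"x":0,"y":0,"z":0,"ax":0,"ay":0,"az":0},{"claw":0.4,"x":0,"y":0,"z":0,"ax":0,"ay":0,"az":0},{"claw":0.4,"x":0,"y":0,"z":0,"ax":0,"ay":0,"az":0}])

```text
clock: 17.0
tcp_pos: [0.6037, 0.1682, 0.0517]
orientation: [-0.002, 0.974, 0.228, 0.0]
wrist_force: [-1.1, 9.2, 1.3]
finger_gap: 0.0511
```

Emit:
servo_tool(increments=[{"claw":0.4,"x":-0.02,"y":0.1,"z":0,"ax":0,"ay":0,"az":0},{"claw":0.4,"x":-0.04,"y":0.2,"z":0,"ax":0,"ay":0,"az":0},{"claw":0.4,"x":-0.06,"y":0.3,"z":0,"ax":0,"ay":0,"az":0},{"claw":0.4,"x":0,"y":0,"z":0,"ax":0,"ay":0,"az":0},{"claw":0.4,"x":0,"y":0,"z":0,"ax":0,"ay":0,"az":0}])

```text
clock: 17.5
tcp_pos: [0.601, 0.1811, 0.0516]
orientation: [0.0, 0.974, 0.228, -0.0]
wrist_force: [-0.5, -0.0, 0.7]
finger_gap: 0.0513
```

Emit:
servo_tool(increments=[{"claw":0.4,"x":0,"y":0,"z":0.3,"ax":0,"ay":0,"az":0},{"claw":0.4,"x":0,"y":0,"z":0.7,"ax":0,"ay":0,"az":0},{"claw":0.4,"x":0,"y":0,"z":1,"ax":0,"ay":0,"az":0},{"claw":0.4,"x":0,"y":0,"z":1,"ax":0,"ay":0,"az":0},{"claw":0.4,"x":0,"y":0,"z":1,"ax":0,"ay":0,"az":0}])

```text
clock: 18.0
tcp_pos: [0.6012, 0.1808, 0.1533]
orientation: [0.0, 0.974, 0.227, 0.0]
wrist_force: [0.3, 0.3, -0.0]
finger_gap: 0.0512
```

Emit:
servo_tool(increments=[{"claw":0.4,"x":-1,"y":-0.6,"z":1,"ax":0,"ay":0,"az":0},{"claw":0.4,"x":-1,"y":-0.6,"z":0.5,"ax":0,"ay":0,"az":0},{"claw":0.4,"x":-1,"y":-0.6,"z":0,"ax":0,"ay":0,"az":0},{"claw":0.4,"x":-1,"y":-0.6,"z":0,"ax":0,"ay":0,"az":0},{"claw":0.4,"x":0,"y":0,"z":0,"ax":0,"ay":0,"az":0}])

```text
clock: 18.5
tcp_pos: [0.498, 0.1197, 0.1901]
orientation: [0.0, 0.974, 0.227, -0.001]
wrist_force: [-0.2, 0.9, -0.1]
finger_gap: 0.0514
```

```bash
python3 - <<'E'
from h import *
s=env.get_state(); print(s['clock'],s['tcp_pos'],s['wrist_force'],s['finger_gap'])
c=env.calibration('wrist');np.savez('w12.npz',K=c['K'],T=c['world_to_cam'])
cv2.imwrite('pics/w12.png',env.read_camera('wrist')[:,:,::-1])
cv2.imwrite('pics/s12.png',env.read_camera('scene')[:,:,::-1])
E
```

```text
18.5 [0.49801864 0.11974988 0.19009911] [-0.20091246  0.9409674  -0.13860084] 0.05135760846138535
```

View pics/w12.png

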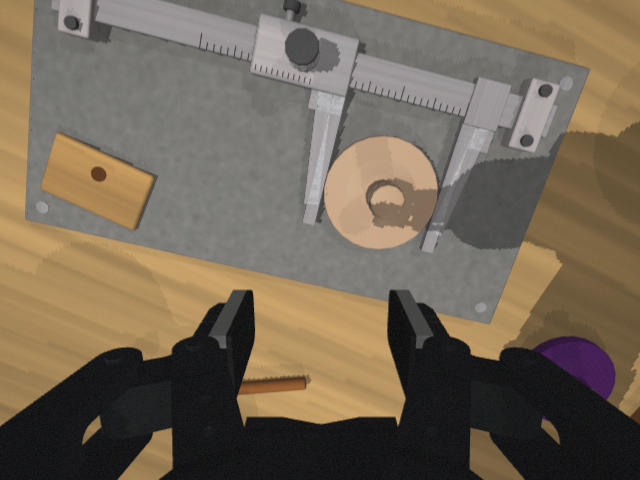

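View pics/s12.png

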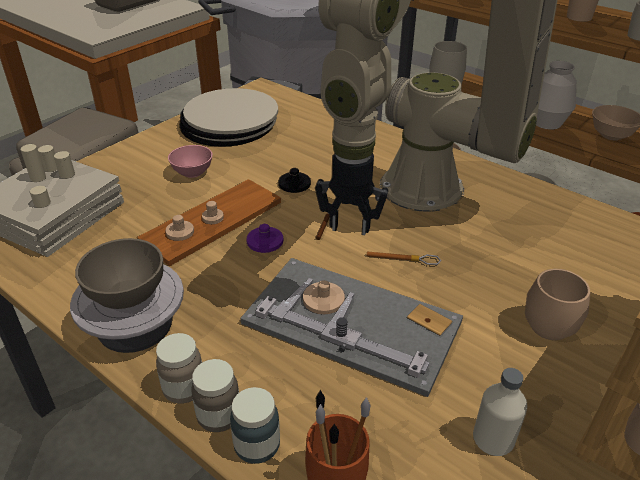

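The lid is centred at (381,192). Its left rim at 323 meets the moving jaw's face, and its right rim at 438 meets the fixed one. The rib at (99,174) and the other lids look untouched. One numeric check before handing in.

```bash
python3 - <<'E'
from h import *
np.set_printoptions(precision=4,suppress=True)
a=cv2.imread('pics/w12.png')
cv2.imwrite('pics/w12c.png',cv2.resize(a[120:270,290:470],None,fx=4,fy=4,interpolation=2))
d=np.load('w12.npz');c=dict(K=d['K'],world_to_cam=d['T'])
for n,uv,z in[('lid',(381,192),.03),('knob',(302,46),.067),('fixtip',(423,250),.029),('movtip',(317,224),.029)]:
    w=ray('wrist',uv,z,c);print(n,gi(w))
E
```

```text
lid [-0.0134 -0.0728]
knob [0.0678 0.0082]
fixtip [-0.0512 -0.1198]
movtip [-0.0508 -0.0301]
```

View pics/w12c.png

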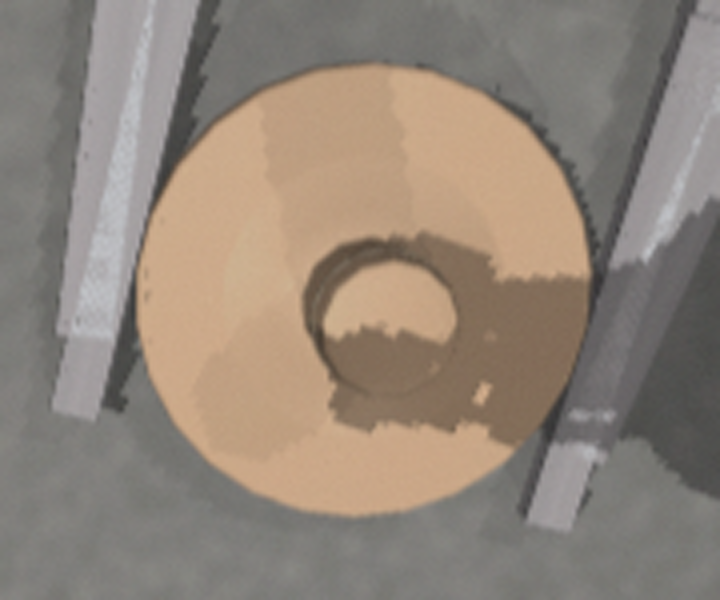

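```bash
python3 -c "
from workcell import env
print(env.hand_in(), env.get_state()['clock'])"
```

```text
the job is handed in; nothing more can be done
the job is handed in; nothing more can be done
```

I lifted the widest lid (about 43 px across in the top view, against 33 and 27 px for the others) by its knob and laid it flat between the jaws. I then pushed the slide's finger knob until the tool stopped advancing. The push was about 9–10 N, of which roughly 2 N is slide friction, and I held it for over 0.3 s. After that I backed off, lifted clear and handed in at about 18.5 s of the 50 s.

**Last checks:**
- **Jaw gap:** it measured 89.7 mm at the jaw tips, and both jaws touch the rim in the close crop.
- **Lid position along the jaws:** the centre is at gauge x ≈ -13 mm, well inside the tips.
- **Robot and other objects:** wrist force was about zero after retreat. The other two lids and the rib look unmoved in the pictures; I did not measure them.

**One disagreement:** my pixel estimate put the lid's centre about 47 mm from the fixed jaw, where 45 mm is expected. That is outside the 1.5 mm tolerance if real. I put it down to the roughly 2 mm camera error, because a 90 mm disc in a 90 mm gap must sit at 45 mm.

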